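# Drive the locating pin home with the hand lever press

## Robot

A 6-joint arm with a two-finger parallel gripper is mounted at the origin on a cart in front of the work surface, level with it; the furniture and walls round the work are solid. World frame = base frame: x ahead of the robot, y to its left, z up, the work surface at z = 0. Lengths are in m, angles in rad, forces in N, time in s.
With the tool pointing down it reaches from about 0.375 to 0.9 m from the base axis. Payload 3.1 kg.
Tool frame: the origin (TCP) lies at the very end of the fingers, on their centre line; the grasp point (between the pads) lies 19 mm behind it; z points along the fingers, y is the line along which they close (so a half turn about z gives the same grasp; the last joint's range is limited). The gripper opens to 85 mm and grips with 20 to 120 N. Pads are 22 mm wide; open, the fingers measure 114 mm over their backs; the gripper's body (76 mm by 85 mm) begins 54 mm behind the grasp point. The pads swing forward as they close: fully open they stand 13 mm farther back than shut.
Start: joints at [0.965, 0.527, 1.433, -0, 1.181, -0.178], TCP at [0.259, 0.569, 0.231] pointing down, gripper open.
Joint ranges: [-3.08, 3.08], [-0.75, 2.2], [0.22, 2.44], [-1.43, 4.57], [0, 2.65], [-2.85, 2.85]. Speed limits (rad/s): [2.79, 2.79, 3.14, 3.14, 3.14, 3.14].

## Interface

Orientations are given as a unit quaternion [x, y, z, w].
In Python, from station import telemetry, snapshot, ticket gives the robot as it stands.
- The arm moves only by the tool move_arm, never from a script. Its argument "commands" is text: rows parted by semicolons, each of 7 numbers parted by spaces: the shift along the tool's x, y, z in mm, then the turn, a rotation vector about the tool's x, y, z in degrees, then the opening, from -1 (shut) to 1 (fully open). A call has exactly 5 rows; each row is the pose to reach, as a shift and turn from the pose commanded when the call began, along the tool's axes at that moment; what a row does not reach only later rows make up. A row lasts 1/8 s, in which the tool goes at most 62.5 mm and 10.7 degrees, less where a joint would pass 70% of its speed; a pose out of reach is approached as far as the arm can. A call with a gripper value outside its range is refused whole. The fingers move at their own pace and stop on an object; "grip_force" is the grip in N (left out, the last holds). Time passes only in rows, so rows that repeat a pose let the fingers close, or fill a call up. It gives the time, the measured TCP pose, the force, the opening and the grip force at its end, in the units of the state.
- telemetry.sense(): the state, without advancing time (a new reading comes with each control period).
- snapshot(name): name is "side" or "top" or "wrist"; returns a dict with "image" (480x640x3 uint8, red, green, blue), "fx", "fy", "cx", "cy" (pixels), "pose" (4x4, takes a point from camera to world coordinates). Camera axes: x right, y down, z forward; pixel columns grow to the right and rows downward; lengths in m; the calibration is good to about 2 mm. A picture is of the moment at which its call begins. There is no depth.
- ticket.sign_off(): hands the job in; it is judged then, once.
The state is a dict: "t": time; "q": joint angles; "qd": joint speeds; "tau": joint torques, N m; "tcp_pos": TCP position; "tool_rot": TCP orientation; "force": force on the tool from outside, world axes, zero at the start; "ft_torque": the same for the moment, N m; "finger_gap": opening from 0.0 (shut) to 1.0 (fully open); "gripper_force": force on a finger pad.
Only numpy, scipy, OpenCV 4.12 (cv2) and the standard library are available. Lean on these libraries where they do the work, as an engineer would, in place of code of your own. Each camera call takes 0.05 s, during which the arm holds its last target. There are 200 camera calls.

## Task

Lay the aluminium bar lengthwise on the anvil of the green hand press, brass-pin end first and up to the end stop, so that the pin stands right under the ram. Then pull the red handle all the way down to its stop so that the ram drives the pin home, hold it there for a second, and ease the handle slowly back up to its rest, keeping hold of it so that the spring never throws it back. Leave the bar lying on the anvil and do not disturb the spray can, jar or red magnetic square.

Things in the scene. Friction and masses are not known exactly. Their poses are not given: they have to be found in the camera images.
- press: green hand lever press, fixed, 138 x 130 x 240 mm. Origin on the bench under the ram axis; z up, front to its own -x (it faces the robot's right, half turned to the robot). Anvil: steel block, x -55 to +25 mm, 76 mm wide, top 45 mm up. End stop: low bar across it, face at x +24, 12 mm high. Head above: 76 mm wide, underside 140 mm up, front at x -50
- visor_edge (a point): middle of the upper front edge of the clear visor, 90 mm wide, that slopes up and forward from the head, from (x -54, z 156) to (x -106, z 253) mm in the press frame. A gripper holding the bar in front of the anvil must lean back from it, about 30 degrees toward the press's -x
- anvil_top (a point): point on the anvil's top face on the ram axis, 45 mm above the bench; axes as the press
- ram_face (a point): centre of the flat lower face of the steel ram, diameter 28 mm, on the ram axis; at rest 100 mm above the bench, at full stroke 35.5 mm lower
- pivot (a point): point on the lever's turning axis (along the press's y), 190 mm up, abreast of the middle of the red grip: the grip moves on a circle of 150 mm radius round it in the press's x-z plane
- grip (a point): middle of the red round grip, diameter 22 mm, 95 mm long, that turns freely on its spindle and stands out sideways from the lever, along the press's y axis, on its +y side (toward the robot); free on all sides except its inner end, where the lever arm joins. At rest it is 75 mm in front of (-x) and 130 mm above the pivot
- lever (a joint): angle of the lever (rad): 0 at rest (grip 60 degrees above level, leaning to the front), 1.0 at the lower stop (grip 3 degrees above level, straight in front of the pivot). A spring returns it to 0 (about 4 N at the grip at rest, 10 N at the stop, some 6 N more while the pin is driven); let go, it flies back
- bar: loose aluminium bar 130 x 28 x 20 mm, 0.2 kg, lying flat on a 6 mm steel plate. Origin: centre of its underside; x along its length, toward the end with the brass pin (pin axis at x = +41 mm, 24 mm from that end), z up; the two dark dots on its top are at x = -45 and -15 mm
- bar_mid (a point): centre of the bar, 10 mm above its underside
- pin_head (a point): top of the brass pin, diameter 10 mm, which stands 7 to 10 mm proud of the bar's top at the start
- pin (a joint): how far the pin has been driven (m): 0 stands 10 mm proud, 0.010 flush with the bar's top. A tight fit: it takes about 22 N
- spray_can: white and blue spray can with red cap, diameter 65, 206 mm tall, upright; origin at the centre of its base; bystander
- glass_jar: glass jar, diameter 68, 92 mm tall, upright; origin at the centre of its base; bystander
- mag_square: red triangular magnetic welding square, 108 x 110 x 19 mm, lying flat; bystander

How it is judged:
By the outcome, as a careful person would: the job done as asked, in the order asked, and still so for the second after the job is handed in, with the robot touching nothing.
It also fails if it takes over 70 s, if anything falls off the work surface, if the arm or the gripper's body presses on something with over 40 N, if the wrist force passes 120 N, or if a joint passes its speed limit or range.

## Working session

There is one attempt and no reset: what is moved stays moved. The work goes in short steps, Python scripts to look and compute and a tool call to move; the robot and the scene stay as the last step left them, time stands still between calls to the robot, and variables do not carry over. Pictures are saved under pics/ and viewed, at most 10 in all, crops included, and the job is handed in when it is done.

Besides the shell and the picture viewer there is one more tool, called after "Call:" by a JSON object that holds its "op" and its "data", one argument or row to a line. move_arm: Moves the arm, as the interface text tells. Its arguments: {"type":"object","properties":{"commands":{"type":"string"},"grip_force":{"type":"number"}},"required":["commands"]}

```bash
ls; mkdir -p pics; python3 - <<'E'
from station import telemetry, snapshot
import cv2,json
s=telemetry.sense();print(s)
for n in("side","top"):
    d=snapshot(n);cv2.imwrite(f"pics/{n}0.png",d["image"][:,:,::-1]);print(n,d["fx"],d["fy"],d["cx"],d["cy"],d["pose"])
E
```

```text
pics
{'t': 0.0, 'q': array([ 9.64500219e-01,  5.28472250e-01,  1.43393536e+00, -2.42987076e-05,
        1.18141303e+00, -1.78495170e-01]), 'qd': array([ 0.00093632,  0.00025459,  0.00020653, -0.00037659, -0.00136516,
       -0.00133266]), 'tau': array([-1.28343429e-03, -4.42354703e+01, -1.78021288e+01, -4.14565029e-04,
        8.52497178e-03, -2.95674099e-06]), 'tcp_pos': array([0.25884282, 0.56806843, 0.23031938]), 'tool_rot': array([ 2.12268433e-01,  9.77210761e-01, -1.03362239e-03, -4.15614125e-04]), 'force': array([-0.80452107, -0.35293545,  0.64280016]), 'ft_torque': array([-0.00528676,  0.00236694,  0.0147135 ]), 'gripper_force': 0.0, 'finger_gap': 1.0008977280223972}
side 450.3232873751146 450.3232873751146 319.03845852919676 237.93312703982525 [[-0.99692648  0.05294621 -0.05774341  0.63842102]
 [ 0.0773444   0.78246232 -0.61787585  0.71265509]
 [ 0.01246786 -0.62044292 -0.78415249  1.08995712]
 [ 0.          0.          0.          1.        ]]
top 590.8822219216523 590.8822219216523 311.23261504053016 228.49753707293866 [[ 0.39505277 -0.89659263  0.20013735  0.24785448]
 [-0.91865641 -0.38510612  0.08811173 -0.11554156]
 [-0.00192621 -0.21866624 -0.97579781  1.80866975]
 [ 0.          0.          0.          1.        ]]
```

View pics/side0.png

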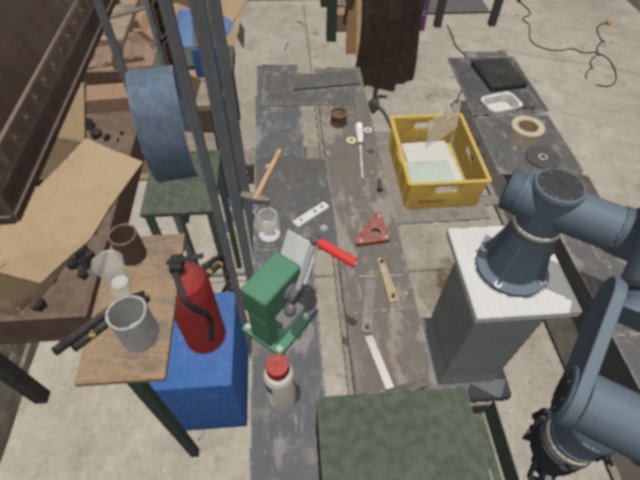

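View pics/top0.png

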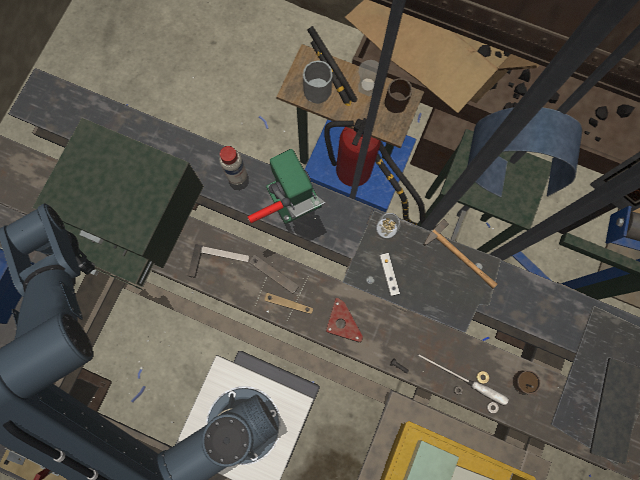

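```bash
python3 - <<'E'
import cv2,numpy as np
s=cv2.imread("pics/side0.png");t=cv2.imread("pics/top0.png")
c=[(s,285,190,50,38),(t,365,248,50,38),(s,235,225,130,98),(t,235,140,100,75)]
r=[cv2.resize(i[y:y+h,x:x+w],(400,300),interpolation=cv2.INTER_CUBIC) for i,x,y,w,h in c]
cv2.imwrite("pics/m1.png",np.vstack([np.hstack(r[:2]),np.hstack(r[2:])]))
E
```

```text
(no output)
```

View pics/m1.png

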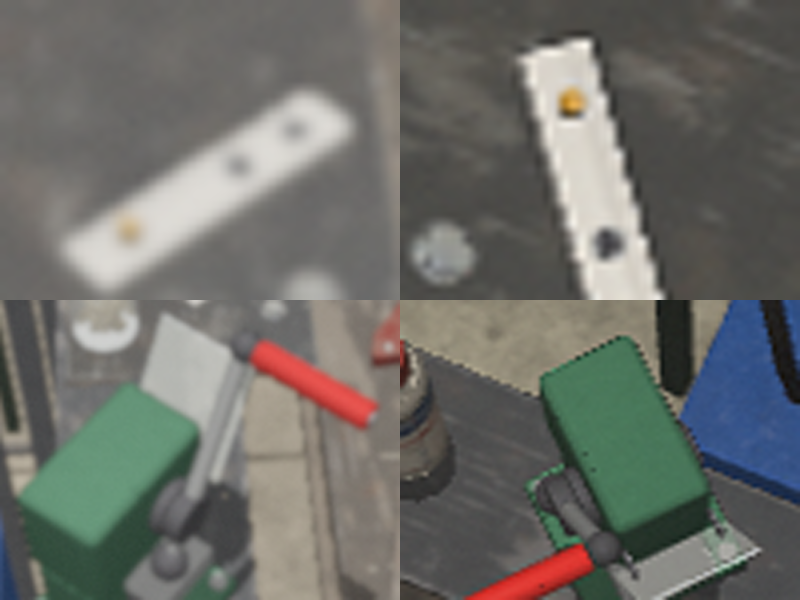

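```bash
cat > h.py <<'E'
import numpy as np,cv2
from station import telemetry,snapshot
from scipy.spatial.transform import Rotation as R
def ray(d,p):
    P=d["pose"];v=P[:3,:3]@np.array([(p[0]-d["cx"])/d["fx"],(p[1]-d["cy"])/d["fy"],1]);return P[:3,3],v/np.linalg.norm(v)
def onz(d,p,z):
    o,v=ray(d,p);return o+v*(z-o[2])/v[2]
def tri(*dp):
    A=0;b=0;L=[ray(d,p) for d,p in dp]
    for o,v in L:
        M=np.eye(3)-np.outer(v,v);A=A+M;b=b+M@o
    X=np.linalg.solve(A,b);return X,[round(1e3*np.linalg.norm((np.eye(3)-np.outer(v,v))@(X-o)),1) for o,v in L]
def proj(d,X):
    P=d["pose"];c=P[:3,:3].T@(np.asarray(X)-P[:3,3]);return np.array([d["fx"]*c[0]/c[2]+d["cx"],d["fy"]*c[1]/c[2]+d["cy"]])
def blob(img,lo,hi,roi):
    h=cv2.cvtColor(img,cv2.COLOR_RGB2HSV);m=cv2.inRange(h,np.array(lo),np.array(hi));k=np.zeros_like(m);x,y,w,H=roi;k[y:y+H,x:x+w]=m[y:y+H,x:x+w]
    n,l,st,c=cv2.connectedComponentsWithStats(k);
    i=1+np.argmax(st[1:,4]);return (l==i).astype(np.uint8),c[i],st[i,4]
E
python3 - <<'E'
from h import *
np.set_printoptions(precision=4,suppress=True)
D={n:snapshot(n) for n in("side","top")}
roi={"side":dict(bar=(285,190,50,45),pin=(285,190,50,45),red=(305,230,60,45),green=(235,225,80,130)),
"top":dict(bar=(370,245,40,55),pin=(370,245,40,30),red=(240,195,60,35),green=(260,140,60,62))}
g={}
for n,d in D.items():
    I=d["image"]
    m,c,a=blob(I,(0,0,150),(180,60,255),roi[n]["bar"]);cn=max(cv2.findContours(m,0,1)[0],key=cv2.contourArea)
    r=cv2.minAreaRect(cn);b=cv2.boxPoints(r);W=np.array([onz(d,p,.026) for p in b]);print(n,"bar",a,onz(d,r[0],.026),[np.linalg.norm(W[i]-W[i-1]) for i in range(2)],np.degrees([np.arctan2(*(W[i]-W[i-1])[[1,0]]) for i in range(2)]))
    m,c,a=blob(I,(12,100,100),(30,255,255),roi[n]["pin"]);print(" pin",a,c,onz(d,c,.034))
    h=cv2.cvtColor(I,cv2.COLOR_RGB2HSV)
    m,c,a=blob(I,(0,150,120),(8,255,255),roi[n]["red"]);r=cv2.minAreaRect(max(cv2.findContours(m,0,1)[0],key=cv2.contourArea));b=cv2.boxPoints(r)
    e=[(b[i]+b[(i+1)%4])/2 for i in range(4)];e=[x for x in e if abs(np.linalg.norm(x-np.array(r[0]))-max(r[1])/2)<1];e.sort(key=lambda x:x[0]);g[n]=(c,e);print(" red",a,c,r,e)
    m,c,a=blob(I,(60,80,80),(90,255,255),roi[n]["green"]);cn=max(cv2.findContours(m,0,1)[0],key=cv2.contourArea);ap=cv2.approxPolyDP(cn,3,True)[:,0];print(" green",a,ap.tolist())
    gg=I[roi[n]["green"][1]:,roi[n]["green"][0]:]
t,s=g["top"],g["side"]
print(tri((D["top"],t[0]),(D["side"],s[0])))
a=tri((D["top"],t[1][0]),(D["side"],s[1][1]));b=tri((D["top"],t[1][1]),(D["side"],s[1][0]));print(a,b,(a[0]+b[0])/2,np.linalg.norm(a[0]-b[0]),np.degrees(np.arctan2(*(a[0]-b[0])[[1,0]])))
E
```

```text
side bar 330 [ 0.5799 -0.2255  0.026 ] [np.float64(0.03373453711916935), np.float64(0.13708236123883177)] [ -65.7493 -141.8725]Traceback (most recent call last):
  File "<stdin>", line 11, in <module>
  File "h.py", line 18, in blob
    i=1+np.argmax(st[1:,4]);return (l==i).astype(np.uint8),c[i],st[i,4]
        ~~~~~~~~~^^^^^^^^^^
    return _wrapfunc(a, 'argmax', axis=axis, out=out, **kwds)
    return bound(*args, **kwds)
ValueError: attempt to get argmax of an empty sequence
```

```bash
cat > m.py <<'E'
from h import *
np.set_printoptions(precision=4,suppress=True)
D={n:snapshot(n) for n in("side","top")}
roi={"side":dict(bar=(285,190,50,45),pin=(290,205,25,30),red=(305,230,60,45),green=(235,225,80,130)),
"top":dict(bar=(370,245,40,55),pin=(370,245,40,55),red=(240,195,60,35),green=(260,140,60,62))}
g={}
for n,d in D.items():
    I=d["image"]
    m,c,a=blob(I,(0,0,130),(180,90,255),roi[n]["bar"]);cn=max(cv2.findContours(m,0,1)[0],key=cv2.contourArea)
    r=cv2.minAreaRect(cn);b=cv2.boxPoints(r);W=np.array([onz(d,p,.026) for p in b]);print(n,"bar",a,onz(d,r[0],.026),[np.linalg.norm(W[i]-W[i-1]) for i in range(2)],np.degrees([np.arctan2(*(W[i]-W[i-1])[[1,0]]) for i in range(2)]))
    m,pc,a=blob(I,(12,70,90),(30,255,255),roi[n]["pin"]);print(" pin",a,pc,onz(d,pc,.034))
    m,c,a=blob(I,(0,150,120),(8,255,255),roi[n]["red"]);r=cv2.minAreaRect(max(cv2.findContours(m,0,1)[0],key=cv2.contourArea));b=cv2.boxPoints(r)
    e=[(b[i]+b[(i+1)%4])/2 for i in range(4)];e=[x for x in e if abs(np.linalg.norm(x-np.array(r[0]))-max(r[1])/2)<1];e.sort(key=lambda x:x[0]);g[n]=(c,e,pc);print(" red",a,c,r,e)
    m,c,a=blob(I,(60,80,80),(90,255,255),roi[n]["green"]);cn=max(cv2.findContours(m,0,1)[0],key=cv2.contourArea);ap=cv2.approxPolyDP(cn,3,True)[:,0];print(" green",a,ap.tolist())
t,s=g["top"],g["side"]
print(tri((D["top"],t[0]),(D["side"],s[0])))
print("pin",tri((D["top"],t[2]),(D["side"],s[2])))
a=tri((D["top"],t[1][0]),(D["side"],s[1][1]));b=tri((D["top"],t[1][1]),(D["side"],s[1][0]));print(a,b,(a[0]+b[0])/2,np.linalg.norm(a[0]-b[0]),np.degrees(np.arctan2(*(a[0]-b[0])[[1,0]])))
E
python3 m.py
```

```text
side bar 402 [ 0.5807 -0.2275  0.026 ] [np.float64(0.056155990890739964), np.float64(0.1380656560921315)] [ -71.6602 -149.6714]
 pin 1 [301. 219.] [ 0.6105 -0.1976  0.034 ]
 red 360 [336.2833 252.1167] ((336.046142578125, 252.16925048828125), (42.41987609863281, 8.930500030517578), 29.744882583618164) [array([317.6308, 241.6462], dtype=float32), array([354.4615, 262.6923], dtype=float32)]
 green 1463 [[278, 254], [242, 290], [244, 297], [262, 309], [298, 270]]
top bar 366 [ 0.5773 -0.2279  0.026 ] [np.float64(0.12926409036850006), np.float64(0.029005849851005773)] [ 37.3495 -50.9905]
 pin 8 [386.  260.5] [ 0.61   -0.2035  0.034 ]
 red 273 [264.9048 211.3297] ((264.89801025390625, 211.28326416015625), (7.557897567749023, 36.299198150634766), 64.79888153076172) [array([248.4759, 219.0113], dtype=float32), array([281.3201, 203.5552], dtype=float32)]
 green 1136 [[291, 149], [270, 159], [289, 197], [311, 187]]
(array([0.5479, 0.1474, 0.3206]), [np.float64(0.3), np.float64(0.3)])
pin (array([ 0.6108, -0.2037,  0.0271]), [np.float64(0.5), np.float64(0.5)])
(array([0.5125, 0.1779, 0.3211]), [np.float64(0.6), np.float64(0.6)]) (array([0.5846, 0.1165, 0.3202]), [np.float64(1.0), np.float64(1.0)]) [0.5486 0.1472 0.3206] 0.09464174089604616 139.61925901441262
```

```bash
cat > n.py <<'E'
from h import *
np.set_printoptions(precision=4,suppress=True)
D={n:snapshot(n) for n in("side","top")}
T=[(289,197.5),(311.5,187.5),(291.5,148.5),(269.5,159)];S=[(298.5,270.5),(278.5,253.5),(241.5,290),(262,309.5)]
a=np.radians(49.6);x=np.array([np.cos(a),np.sin(a)]);y=np.array([-x[1],x[0]]);G=np.array([.548,.1473])
pts=[]
for t,s in zip(T,S):
    X=tri((D["top"],t),(D["side"],s));print(X,"z.24:",onz(D["top"],t,.24),onz(D["side"],s,.24));P=onz(D["top"],t,.24)[:2];pts.append(P);print("   rel grip, press axes",(P-G)@x,(P-G)@y,(X[0][:2]-G)@x,(X[0][:2]-G)@y)
E
python3 n.py
```

```text
(array([0.6301, 0.12  , 0.2199]), [np.float64(0.6), np.float64(0.6)]) z.24: [0.6258 0.1169 0.24  ] [0.6298 0.134  0.24  ]
   rel grip, press axes 0.027257709520227075 -0.0789350584287611 0.032431089023039775 -0.08018652472004544
(array([0.677 , 0.0733, 0.2286]), [np.float64(2.6), np.float64(2.6)]) z.24: [0.6765 0.0713 0.24  ] [0.6741 0.0828 0.24  ]
   rel grip, press axes 0.025434742707659476 -0.1471543863114264 0.02724181372888716 -0.14626132177669332
(array([0.7605, 0.17  , 0.2299]), [np.float64(1.8), np.float64(1.8)]) z.24: [0.7591 0.1679 0.24  ] [0.7573 0.177  0.24  ]
   rel grip, press axes 0.15244858975898157 -0.14741027075294252 0.15499325319893656 -0.1471256004708539
(array([0.7137, 0.2164, 0.2176]), [np.float64(0.7), np.float64(0.7)]) z.24: [0.7064 0.2119 0.24  ] [0.7124 0.2289 0.24  ]
   rel grip, press axes 0.15186491763467047 -0.07876885933392855 0.16000612277186607 -0.08134622152250323
```

```bash
cat >> h.py <<'E'
def Rt(b,tilt,flip=1):
    "tool frame: approach heading b (deg), tilt from vertical (deg); y across"
    b,t=np.radians([b,tilt]);z=np.array([np.cos(b)*np.sin(t),np.sin(b)*np.sin(t),-np.cos(t)]);y=flip*np.array([np.sin(b),-np.cos(b),0]);return R.from_matrix(np.c_[np.cross(y,z),y,z])
def plan(p,Rg):
    s=telemetry.sense();Rc=R.from_quat(s["tool_rot"]);d=Rc.inv().apply(np.array(p)-s["tcp_pos"])*1e3;r=(Rc.inv()*Rg).as_rotvec(degrees=True)
    print("t",round(s["t"],2),"q",s["q"].round(2),"shift",d.round(1),"turn",r.round(2),"|d|",np.linalg.norm(d).round(),"|r|",np.linalg.norm(r).round(1))
E
python3 - <<'E'
from h import *
t=snapshot("top");s=snapshot("side")
print("jar base",onz(t,(388,237),0.),onz(t,(388,226),.05)); print("sq",[onz(t,p,.01).round(3) for p in [(338,297),(328,335),(362,342)]],"can base",onz(t,(238,186),0.))
plan((.40,.22,.26),Rt(37,10));plan((.44,-.16,.26),Rt(37,30))
E
```

```text
jar base [ 0.68850061 -0.18348069  0.        ] [ 0.70821089 -0.16894837  0.05      ]
sq [array([ 0.453, -0.112,  0.01 ]), array([ 0.336, -0.129,  0.01 ]), array([ 0.357, -0.23 ,  0.01 ])] can base [0.65423622 0.31723124 0.        ]
t 0.5 q [ 0.96  0.53  1.43 -0.    1.18 -0.18] shift [-272.7 -258.8  -28.7] turn [-10.34   6.16 118.14] |d| 377.0 |r| 118.7
t 0.5 q [ 0.96  0.53  1.43 -0.    1.18 -0.18] shift [-466.8 -588.   -28.7] turn [-30.91  18.39 115.32] |d| 751.0 |r| 120.8
```

Call:
{"op": "move_arm", "data": {
  "commands": "-45 -45 -6 0 0 10 1; -90 -90 -12 0 0 20 1; -135 -130 -18 0 0 30 1; -180 -170 -24 0 0 40 1; -225 -210 -28 0 0 50 1"
}}

```text
t: 1.12
tcp_pos: [0.3777, 0.2826, 0.26]
tool_rot: [0.608, 0.794, 0.001, 0.0]
force: [1.0, -0.5, -0.7]
finger_gap: 0.999
gripper_force: 0.0
```

```bash
python3 - <<'E'
from h import *
print(telemetry.sense()["tcp_pos"])
plan((.44,-.16,.26),Rt(37,30))
E
```

```text
[0.37769782 0.28261586 0.25996722]
t 1.12 q [ 0.4   0.28  1.77 -0.    1.09  0.14] shift [-4.435e+02 -5.580e+01 -2.000e-01] turn [-17.75  26.28  66.55] |d| 447.0 |r| 73.7
```

Call:
{"op": "move_arm", "data": {
  "commands": "-60 -6 0 0 0 10 1; -120 -12 0 0 0 20 1; -180 -20 0 0 0 30 1; -240 -28 0 0 0 40 1; -300 -36 0 0 0 50 1"
}}

```text
t: 1.75
tcp_pos: [0.4226, -0.0165, 0.2598]
tool_rot: [0.886, 0.463, 0.001, 0.0]
force: [0.3, 0.6, 0.0]
finger_gap: 1.001
gripper_force: 0.0
```

```bash
python3 - <<'E'
from h import *
d=snapshot("wrist");cv2.imwrite("pics/w1.png",d["image"][:,:,::-1]);print(d["pose"],d["fx"])
P=d["pose"];s=telemetry.sense();Rc=R.from_quat(s["tool_rot"]);print("cam in tool",Rc.inv().apply(P[:3,3]-s["tcp_pos"]),Rc.inv().as_matrix()@P[:3,:3])
plan((.5,-.25,.20),Rt(37,30))
E
```

```text
[[ 0.82159064 -0.5491014  -0.15322036  0.46182161]
 [-0.57007571 -0.79061022 -0.22349309  0.03951958]
 [ 0.00158279  0.27096704 -0.96258732  0.40213483]
 [ 0.          0.          0.          1.        ]] 373.3348498128419
cam in tool [ 0.07253592 -0.00575677 -0.14233764] [[ 0.01084446 -0.96338459 -0.26790396]
 [ 0.99992377  0.0120295  -0.00278234]
 [ 0.00590322 -0.26785336  0.96344161]]
t 1.8 q [-0.32  0.21  1.87 -0.01  1.05  0.3 ] shift [-140.8  191.5   62. ] turn [-4.17 29.87 17.34] |d| 246.0 |r| 34.8
```

View pics/w1.png

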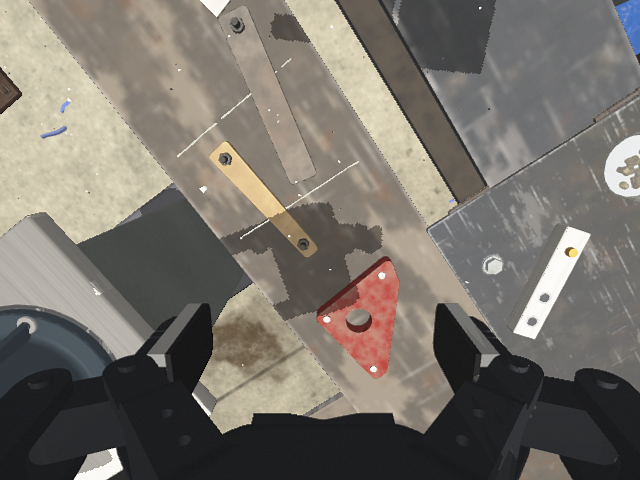

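```bash
python3 - <<'E'
from h import *
for nm,b,j1,A in(("bar",37,-25,115),("press",49.6,8,115),("press",49.6,8,130),("press",49.6,8,100)):
  for f in(1,-1):
    M=Rt(b,30,f);e=(R.from_euler("ZY",[j1,A],degrees=True).inv()*M).as_euler("ZYZ",degrees=True);print(nm,A,f,"j4",e[0],"j5",e[1],"j6",(e[2]-90+180)%360-180)
plan((.5,-.25,.20),Rt(37,30));plan((.5,-.25,.20),Rt(37,30,-1))
E
```

```text
bar 115 1 j4 32.77531105705081 j5 54.637958857853654 j6 11.112061855833446
bar 115 -1 j4 32.77531105705081 j5 54.63795885785366 j6 -168.88793814416653
press 115 1 j4 27.90378728581965 j5 45.18129940612928 j6 31.97461924093284
press 115 -1 j4 27.903787285819654 j5 45.18129940612927 j6 -148.02538075906716
press 130 1 j4 38.1191944235358 j5 32.53173837709845 j6 18.957880158287196
press 130 -1 j4 38.1191944235358 j5 32.53173837709845 j6 -161.04211984171283
press 100 1 j4 22.845895242355322 j5 58.76144934719697 j6 40.1187213431235
press 100 -1 j4 22.84589524235532 j5 58.76144934719697 j6 -139.88127865687653
t 1.8 q [-0.32  0.21  1.87 -0.01  1.05  0.3 ] shift [-140.8  191.5   62. ] turn [-4.17 29.87 17.34] |d| 246.0 |r| 34.8
t 1.8 q [-0.32  0.21  1.87 -0.01  1.05  0.3 ] shift [-140.8  191.5   62. ] turn [ -42.28   -5.9  -157.17] |d| 246.0 |r| 162.9
```

```bash
python3 - <<'E'
from h import *
plan((.490,-.293,.12),Rt(37,32))
E
```

```text
t 1.8 q [-0.32  0.21  1.87 -0.01  1.05  0.3 ] shift [-181.4  207.6  142.2] turn [-4.48 31.86 17.29] |d| 310.0 |r| 36.5
```

Call:
{"op": "move_arm", "data": {
  "commands": "-36 42 24 -0.9 6.4 3.5 1; -72 83 50 -1.8 12.8 7 1; -109 125 78 -2.7 19.2 10.4 1; -145 166 110 -3.6 25.5 13.9 1; -181 208 142 -4.5 31.9 17.3 1"
}}

```text
t: 2.42
tcp_pos: [0.4913, -0.2822, 0.118]
tool_rot: [0.909, 0.31, 0.262, -0.092]
force: [0.5, -0.2, 0.4]
finger_gap: 0.999
gripper_force: 0.0
```

```bash
cat > bar.py <<'E'
from h import *
np.set_printoptions(precision=4,suppress=True)
plan((.490,-.293,.12),Rt(37,32))
d=snapshot("wrist");I=d["image"];cv2.imwrite("pics/w2.png",I[:,:,::-1])
h=cv2.cvtColor(I,cv2.COLOR_RGB2HSV)
m=cv2.inRange(h,(0,0,190),(180,45,255));n,l,st,c=cv2.connectedComponentsWithStats(m)
for i in np.argsort(-st[1:,4])[:4]+1:
    cn=max(cv2.findContours((l==i).astype(np.uint8),0,1)[0],key=cv2.contourArea);W=np.array([onz(d,p,.026)[:2] for p in cn[:,0].astype(float)],np.float32)
    r=cv2.minAreaRect(W*1000);print(st[i],r)
m=cv2.inRange(h,(15,130,130),(30,255,255));n,l,st,c=cv2.connectedComponentsWithStats(m)
for i in np.argsort(-st[1:,4])[:3]+1:print("pin",st[i],c[i],onz(d,c[i],.033))
E
python3 bar.py
```

```text
t 2.42 q [-1.02  0.65  1.8   0.74  0.91 -0.63] shift [-5.4  7.7 -5.8] turn [-0.66 -0.29  0.42] |d| 11.0 |r| 0.8
[   9   37  176  138 6071] ((517.3578491210938, -33.65557861328125), (31.578351974487305, 170.46499633789062), 0.11284105479717255)
[ 316  109   39  162 5517] ((576.639404296875, -227.2686767578125), (128.33145141601562, 27.23870086669922), 37.31793212890625)
[ 576   61   64   62 1915] ((773.02880859375, -349.4154968261719), (35.27878189086914, 52.24812316894531), 79.4207534790039)
[ 335   20   72   52 1902] ((694.9192504882812, -174.44729614257812), (52.15792465209961, 59.03721237182617), 37.430931091308594)
pin [330 125  12  11  94] [335.5319 129.7234] [ 0.6094 -0.2027  0.033 ]
pin [437  38   3   4   9] [438.      39.3333] [ 0.7263 -0.2175  0.033 ]
```

View pics/w2.png

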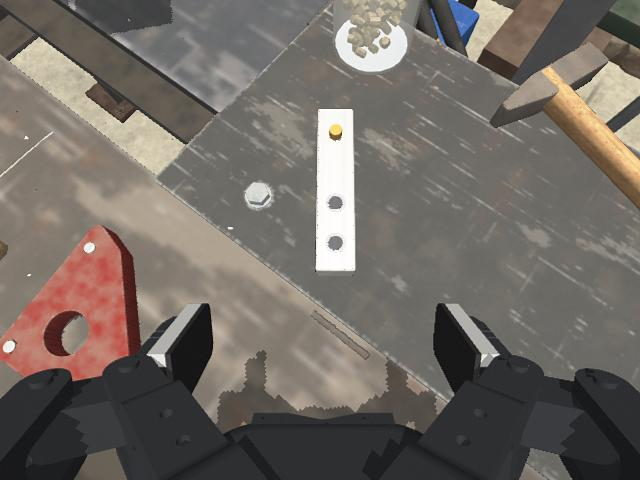

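```bash
python3 - <<'E'
from h import *
plan((.5265,-.2658,.0454),Rt(37.3,32))
plan((.5434,-.2530,.0115),Rt(37.3,32))
E
```

```text
t 2.48 q [-1.02  0.67  1.79  0.74  0.9  -0.63] shift [ 3.4  1.9 77.4] turn [-0.3  -0.12 -0.46] |d| 77.0 |r| 0.6
t 2.48 q [-1.02  0.67  1.79  0.74  0.9  -0.63] shift [  3.3   2.2 117.4] turn [-0.3  -0.12 -0.46] |d| 117.0 |r| 0.6
```

Call:
{"op": "move_arm", "data": {
  "commands": "1 1 25 -0.3 -0.1 -0.5 0.6; 3 2 50 -0.3 -0.1 -0.5 0.6; 3 2 77 -0.3 -0.1 -0.5 0.6; 3 2 77 -0.3 -0.1 -0.5 0.6; 3 2 77 -0.3 -0.1 -0.5 0.6",
  "grip_force": 80
}}

```text
t: 3.1
tcp_pos: [0.526, -0.2543, 0.0554]
tool_rot: [0.908, 0.314, 0.261, -0.089]
force: [-0.3, 0.1, -0.4]
finger_gap: 0.8
gripper_force: 0.0
```

```bash
python3 bar.py; python3 - <<'E'
from h import *
plan((.5434,-.2530,.0115),Rt(37.3,32))
E
```

```text
t 3.1 q [-0.93  0.76  1.81  0.85  0.78 -0.7 ] shift [-10.1   8.3 -82.4] turn [-0.5   0.02  1.04] |d| 83.0 |r| 1.2
[  313   105    55   227 10546] ((576.905517578125, -227.16094970703125), (128.7412567138672, 27.14522933959961), 37.305442810058594)
[   0   27  154  158 8800] ((526.4478149414062, -54.824188232421875), (35.26462173461914, 131.37925720214844), 0.12498079985380173)
[ 341    0   93   58 2997] ((691.1865844726562, -176.69110107421875), (44.658042907714844, 58.180030822753906), 38.38820266723633)
[220 203  36  34 798] ((538.0161743164062, -188.0242156982422), (19.056726455688477, 18.388622283935547), 42.63297653198242)
pin [334 127  17  15 186] [341.6828 133.8548] [ 0.6095 -0.2026  0.033 ]
t 3.15 q [-0.93  0.76  1.81  0.85  0.78 -0.7 ] shift [-11.    9.2  45.3] turn [-0.3   0.02  0.79] |d| 48.0 |r| 0.8
```

Call:
{"op": "move_arm", "data": {
  "commands": "0 0 0 0 0 0 0.6; 0 0 0 0 0 0 0.6; 0 0 0 0 0 0 0.6; 0 0 0 0 0 0 0.6; 0 0 0 0 0 0 0.6"
}}

```text
t: 3.78
tcp_pos: [0.5258, -0.2541, 0.0548]
tool_rot: [0.909, 0.314, 0.261, -0.089]
force: [1.0, -0.6, -0.6]
finger_gap: 0.8
gripper_force: 0.0
```

```bash
python3 - <<'E'
from h import *
print(telemetry.sense()["qd"])
plan((.5434,-.2530,.0115),Rt(37.3,32))
E
```

```text
[ 9.25719254e-04  1.00996304e-03 -2.61272785e-05 -6.88172947e-04
  1.94519158e-04  1.52812379e-03]
t 3.77 q [-0.93  0.77  1.81  0.85  0.78 -0.71] shift [-10.6   9.9  44.4] turn [-0.37  0.01  0.72] |d| 47.0 |r| 0.8
```

Call:
{"op": "move_arm", "data": {
  "commands": "-5 5 10 -0.4 0 0.7 0.6; -10 10 20 -0.4 0 0.7 0.6; -10.6 9.9 30 -0.4 0 0.7 0.6; -10.6 9.9 30 -0.4 0 0.7 0.6; -10.6 9.9 30 -0.4 0 0.7 0.6"
}}

```text
t: 4.4
tcp_pos: [0.5374, -0.2573, 0.0236]
tool_rot: [0.911, 0.308, 0.261, -0.088]
force: [-0.1, -0.3, -0.2]
finger_gap: 0.801
gripper_force: 0.0
```

```bash
python3 - <<'E'
from h import *
plan((.5434,-.2530,.0115),Rt(37.3,32))
E
```

```text
t 4.4 q [-0.91  0.83  1.79  0.9   0.74 -0.74] shift [-0.1  0.2 14.2] turn [-0.01  0.01  0.03] |d| 14.0 |r| 0.0
```

Call:
{"op": "move_arm", "data": {
  "commands": "0 0 5 0 0 0 0.6; 0 0 10 0 0 0 0.6; 0 0 14 0 0 0 0.6; 0 0 14 0 0 0 0.6; 0 0 14 0 0 0 0.6"
}}

```text
t: 5.03
tcp_pos: [0.5433, -0.2532, 0.0119]
tool_rot: [0.911, 0.308, 0.261, -0.088]
force: [0.3, 1.3, -0.5]
finger_gap: 0.8
gripper_force: 0.0
```

Call:
{"op": "move_arm", "data": {
  "commands": "0 0 0 0 0 0 0.2; 0 0 0 0 0 0 0; 0 0 0 0 0 0 -1; 0 0 0 0 0 0 -1; 0 0 0 0 0 0 -1",
  "grip_force": 80
}}

```text
t: 5.65
tcp_pos: [0.5432, -0.2533, 0.0122]
tool_rot: [0.911, 0.308, 0.261, -0.088]
force: [-3.3, -0.5, 4.8]
finger_gap: 0.306
gripper_force: 80.8
```

```bash
python3 - <<'E'
from h import *
p=telemetry.sense()["tcp_pos"]
plan(p+[0,0,.12],Rt(37.3,32))
plan((.5641,-.0083,.13),Rt(49.6,32))
E
```

```text
t 5.65 q [-0.9   0.85  1.78  0.92  0.73 -0.75] shift [ 6.360e+01  1.000e-01 -1.018e+02] turn [0.04 0.   0.04] |d| 120.0 |r| 0.1
t 5.65 q [-0.9   0.85  1.78  0.92  0.73 -0.75] shift [ 202.5 -182.1  -12.5] turn [ 6.560e+00  1.000e-02 -1.039e+01] |d| 273.0 |r| 12.3
```

Call:
{"op": "move_arm", "data": {
  "commands": "8 0 -12 0 0 0 -1; 24 0 -38 0 0 0 -1; 42 0 -68 0 0 0 -1; 64 0 -102 0 0 0 -1; 64 0 -102 0 0 0 -1"
}}

```text
t: 6.28
tcp_pos: [0.5446, -0.2541, 0.1353]
tool_rot: [0.91, 0.309, 0.262, -0.085]
force: [-0.6, -0.6, -2.7]
finger_gap: 0.309
gripper_force: 80.1
```

```bash
python3 - <<'E'
from h import *
plan((.5641,-.0083,.14),Rt(49.6,32))
E
```

```text
t 6.28 q [-0.9   0.63  1.75  0.75  0.89 -0.5 ] shift [ 142.8 -183.6   82. ] turn [  6.85   0.08 -10.18] |d| 247.0 |r| 12.3
```

Call:
{"op": "move_arm", "data": {
  "commands": "25 -32 14 1.2 0 -1.8 -1; 65 -83 37 3.2 0 -4.7 -1; 105 -134 60 5.2 0 -7.6 -1; 143 -184 82 6.9 0.1 -10.2 -1; 143 -184 82 6.9 0.1 -10.2 -1"
}}

```text
t: 6.9
tcp_pos: [0.5607, -0.0022, 0.1371]
tool_rot: [0.872, 0.404, 0.248, -0.122]
force: [0.4, -0.7, -2.9]
finger_gap: 0.308
gripper_force: 80.0
```

Call:
{"op": "move_arm", "data": {
  "commands": "0 0 0 0 0 0 -1; 0 0 0 0 0 0 -1; 0 0 0 0 0 0 -1; 0 0 0 0 0 0 -1; 0 0 0 0 0 0 -1"
}}

```text
t: 7.52
tcp_pos: [0.5631, -0.0076, 0.1384]
tool_rot: [0.873, 0.402, 0.25, -0.119]
force: [-0.1, 0.3, -2.6]
finger_gap: 0.309
gripper_force: 79.9
```

```bash
python3 - <<'E'
from h import *
plan((.5641,-.0083,.14),Rt(49.6,32))
d=snapshot("wrist");I=d["image"];cv2.imwrite("pics/w3.png",I[:,:,::-1])
O=np.array([.6827,.1311]);a=np.radians(49.6);x=np.array([np.cos(a),np.sin(a)]);y=np.array([-x[1],x[0]])
for n,p in dict(aFL=(-55,38,45),aFR=(-55,-38,45),stopL=(24,38,57),stopR=(24,-38,57),ram=(0,0,100),pin=(0,0,45)).items():
    q=np.append(O+p[0]/1e3*x+p[1]/1e3*y,p[2]/1e3);print(n,proj(d,q).round())
E
```

```text
t 7.53 q [-0.51  0.57  1.91  0.87  0.75 -0.48] shift [ 1.   1.3 -1.3] turn [-0.3  -0.13 -0.25] |d| 2.0 |r| 0.4
aFL [274. 152.]
aFR [375. 151.]
stopL [276.  54.]
stopR [373.  54.]
ram [325.  33.]
pin [325.  90.]
```

View pics/w3.png

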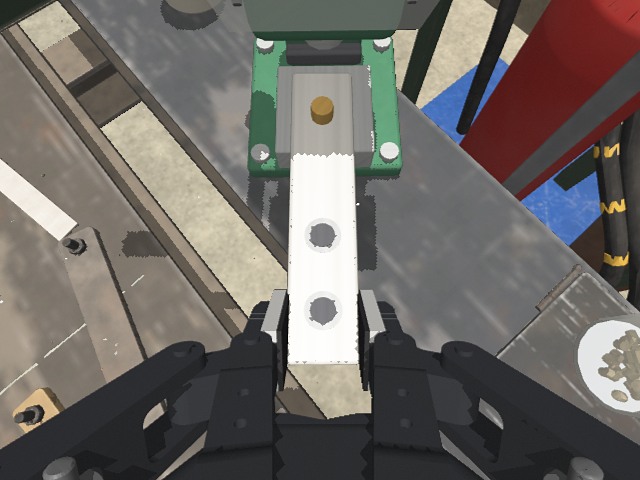

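```bash
python3 - <<'E'
from h import *
d=snapshot("wrist");I=d["image"]
O=np.array([.6827,.1311]);a=np.radians(49.6);x=np.array([np.cos(a),np.sin(a)]);y=np.array([-x[1],x[0]])
for n,p in dict(stopbL=(24,38,45),stopbR=(24,-38,45),aBLfoot=(-55,38,15)).items():
    q=np.append(O+p[0]/1e3*x+p[1]/1e3*y,p[2]/1e3);print(n,proj(d,q).round())
cv2.imwrite("pics/w3c.png",cv2.resize(I[30:186,235:411,::-1],(676,600),interpolation=cv2.INTER_CUBIC))
E
```

```text
stopbL [278.  65.]
stopbR [372.  65.]
aBLfoot [279. 170.]
```

View pics/w3c.png

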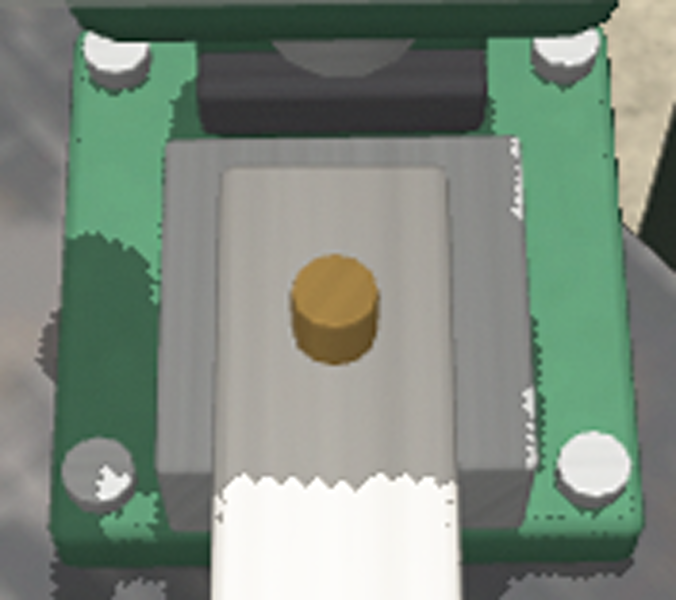

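```bash
cat >> h.py <<'E'
O=np.array([.6827,.1311]);_a=np.radians(49.6);px=np.array([np.cos(_a),np.sin(_a)]);py=np.array([-px[1],px[0]])
def inp(X): v=np.asarray(X)[:2]-O;return (np.array([v@px,v@py])*1e3).round(1)
E
python3 - <<'E'
from h import *
d=snapshot("wrist");z=telemetry.sense()["tcp_pos"][2];I=d["image"]
print(z,"tcp",inp(telemetry.sense()["tcp_pos"]))
u=z-.0058
print("pin",inp(onz(d,(322.2,106.8),u+.029)),"fl",inp(onz(d,(292.8,74.3),u+.02)),"fr",inp(onz(d,(350.9,74.3),u+.02)),"dots",inp(onz(d,(322.5,235.5),u+.02)),inp(onz(d,(322.5,310),u+.02)),"rear",inp(onz(d,(288.5,362),u+.02)),inp(onz(d,(357.5,362),u+.02)))
E
```

```text
0.138393328379271 tcp [-182.8    1.7]
pin [-101.6    1.3] fl [-77.4  14.9] fr [-77.5 -11.8] dots [-155.3    1.1] [-185.     1.1] rear [-203.8   13.5] [-203.8  -11.7]
```

```bash
python3 - <<'E'
from h import *
p=telemetry.sense()["tcp_pos"]
a=p.copy();a[:2]-=.0012*py;a[2]=.060;plan(a,Rt(49.6,32))
b=a.copy();b[:2]+=.080*px;plan(b,Rt(49.6,32))
E
```

```text
t 7.67 q [-0.5   0.57  1.91  0.87  0.75 -0.48] shift [-41.7   1.7  66.4] turn [-0.34 -0.13 -0.21] |d| 78.0 |r| 0.4
t 7.67 q [-0.5   0.57  1.91  0.87  0.75 -0.48] shift [ 26.1   1.7 108.9] turn [-0.34 -0.13 -0.21] |d| 112.0 |r| 0.4
```

Call:
{"op": "move_arm", "data": {
  "commands": "-10 1 16 -0.3 -0.1 -0.2 -1; -26 1.7 41 -0.3 -0.1 -0.2 -1; -41.7 1.7 66.4 -0.3 -0.1 -0.2 -1; -41.7 1.7 66.4 -0.3 -0.1 -0.2 -1; -41.7 1.7 66.4 -0.3 -0.1 -0.2 -1"
}}

```text
t: 8.3
tcp_pos: [0.5642, -0.0076, 0.0606]
tool_rot: [0.872, 0.403, 0.251, -0.116]
force: [-0.7, -0.0, -2.6]
finger_gap: 0.306
gripper_force: 79.9
```

Call:
{"op": "move_arm", "data": {
  "commands": "10 0 6.4 0 0 0 -1; 25 0 16 0 0 0 -1; 42 0 26.4 0 0 0 -1; 59 0 37 0 0 0 -1; 68 0 42.5 0 0 0 -1"
}}

```text
t: 8.93
tcp_pos: [0.6169, 0.055, 0.0612]
tool_rot: [0.872, 0.404, 0.251, -0.116]
force: [0.2, 0.3, -2.2]
finger_gap: 0.312
gripper_force: 79.9
```

Call:
{"op": "move_arm", "data": {
  "commands": "0 0 0 0 0 0 -1; 0 0 0 0 0 0 -1; 0 0 0 0 0 0 -1; 0 0 0 0 0 0 -1; 0 0 0 0 0 0 -1"
}}

```text
t: 9.55
tcp_pos: [0.6157, 0.0532, 0.0599]
tool_rot: [0.873, 0.403, 0.25, -0.116]
force: [0.4, -0.3, -2.3]
finger_gap: 0.309
gripper_force: 79.9
```

```bash
python3 - <<'E'
from h import *
s=telemetry.sense();p=s["tcp_pos"];print(p,inp(p),s["force"],s["ft_torque"])
plan(p,Rt(49.6,32))
d=snapshot("wrist");I=d["image"];cv2.imwrite("pics/w4.png",I[:,:,::-1])
for n,q in dict(stopL=(24,38,45),stopR=(24,-38,45),aFL=(-55,38,45),aFR=(-55,-38,45)).items():
    print(n,proj(d,np.append(O+q[0]/1e3*px+q[1]/1e3*py,q[2]/1e3)).round())
E
```

```text
[0.61566909 0.05321116 0.05989392] [-102.8    0.6] [ 0.36975034 -0.30602786 -2.29489675] [-0.42375065  0.33458599  0.02134163]
t 9.55 q [-0.35  0.75  1.85  1.05  0.61 -0.55] shift [0. 0. 0.] turn [-0.04 -0.02 -0.04] |d| 0.0 |r| 0.1
stopL [254.  80.]
stopR [392.  80.]
aFL [246. 214.]
aFR [400. 214.]
```

View pics/w4.png

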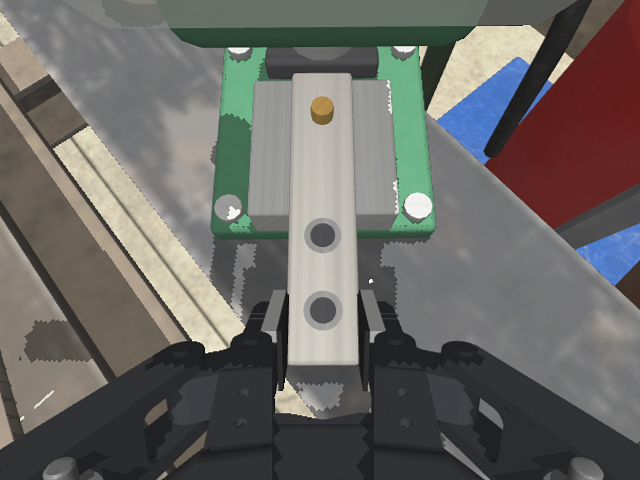

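Call:
{"op": "move_arm", "data": {
  "commands": "4.6 0 2.9 0 0 0 -1; 9.3 0 5.8 0 0 0 -1; 7.7 0 8.4 0 0 0 -1; 6.1 0 10.9 0 0 0 -1; 6.1 0 10.9 0 0 0 -1"
}}

```text
t: 10.22
tcp_pos: [0.6225, 0.062, 0.0535]
tool_rot: [0.873, 0.403, 0.25, -0.116]
force: [-0.1, 0.3, -3.6]
finger_gap: 0.303
gripper_force: 79.9
```

Call:
{"op": "move_arm", "data": {
  "commands": "-0.5 0 0.8 0 0 0 -1; -1 0 1.7 0 0 0 -1; -1 0 1.7 0 0 0 -1; -1 0 1.7 0 0 0 -1; -1 0 1.7 0 0 0 -1"
}}

```text
t: 10.85
tcp_pos: [0.6229, 0.0619, 0.0521]
tool_rot: [0.872, 0.403, 0.25, -0.116]
force: [0.5, 0.4, -2.7]
finger_gap: 0.307
gripper_force: 79.9
```

Call:
{"op": "move_arm", "data": {
  "commands": "-0.3 0 0.4 0 0 0 -1; -0.5 0 0.8 0 0 0 -1; -0.7 0 1.2 0 0 0 -1; -0.7 0 1.2 0 0 0 -1; -0.7 0 1.2 0 0 0 -1"
}}

```text
t: 11.48
tcp_pos: [0.6229, 0.062, 0.0509]
tool_rot: [0.872, 0.403, 0.25, -0.116]
force: [-1.5, -1.3, 1.3]
finger_gap: 0.305
gripper_force: 80.4
```

Call:
{"op": "move_arm", "data": {
  "commands": "1 0 0.6 0 0 0 -1; 2 0 1.3 0 0 0 -1; 3 0 1.9 0 0 0 -1; 4.2 0 2.6 0 0 0 -1; 4.2 0 2.6 0 0 0 -1"
}}

```text
t: 12.1
tcp_pos: [0.6265, 0.0657, 0.0508]
tool_rot: [0.872, 0.403, 0.251, -0.116]
force: [-2.5, -1.9, 3.0]
finger_gap: 0.302
gripper_force: 80.6
```

```bash
python3 - <<'E'
from h import *
s=telemetry.sense();print(inp(s["tcp_pos"]),s["force"]@np.append(px,0))
E
```

```text
[-86.2   0.4] -3.054084072069075
```

Call:
{"op": "move_arm", "data": {
  "commands": "0.6 0 0.4 0 0 0 -1; 1.2 0 0.7 0 0 0 -1; 1.7 0 1.1 0 0 0 -1; 2.1 0 1.3 0 0 0 -1; 2.5 0 1.6 0 0 0 -1"
}}

```text
t: 12.72
tcp_pos: [0.6279, 0.0676, 0.0508]
tool_rot: [0.873, 0.403, 0.25, -0.116]
force: [-5.5, -7.4, 7.3]
finger_gap: 0.31
gripper_force: 81.5
```

```bash
python3 - <<'E'
from h import *
s=telemetry.sense();print(inp(s["tcp_pos"]),s["force"]@np.append(px,0))
E
```

```text
[-83.9   0.6] -9.230769701908699
```

Call:
{"op": "move_arm", "data": {
  "commands": "0.3 0 0.2 0 0 0 -1; 0.6 0 0.4 0 0 0 -1; 0.8 0 0.5 0 0 0 -1; 0.8 0 0.5 0 0 0 -1; 0.8 0 0.5 0 0 0 -1"
}}

```text
t: 13.35
tcp_pos: [0.6279, 0.0677, 0.0508]
tool_rot: [0.873, 0.403, 0.25, -0.115]
force: [-6.9, -9.4, 8.9]
finger_gap: 0.308
gripper_force: 81.8
```

```bash
python3 - <<'E'
from h import *
s=telemetry.sense();print(inp(s["tcp_pos"]),s["force"]@np.append(px,0))
E
```

```text
[-83.8   0.6] -11.594856798209024
```

Call:
{"op": "move_arm", "data": {
  "commands": "-0.6 0 -0.4 0 0 0 -1; -0.6 0 -0.4 0 0 0 -0.2; -0.6 0 -0.4 0 0 0 0.2; -0.6 0 -0.4 0 0 0 0.2; -0.6 0 -0.4 0 0 0 0.2"
}}

```text
t: 13.98
tcp_pos: [0.6281, 0.0685, 0.0504]
tool_rot: [0.872, 0.403, 0.25, -0.116]
force: [0.2, 0.6, -0.1]
finger_gap: 0.599
gripper_force: 0.0
```

Call:
{"op": "move_arm", "data": {
  "commands": "0 0 -5 0 0 0 0.2; 0 0 -20 0 0 0 0.2; 0 0 -40 0 0 0 0.2; 0 0 -60 0 0 0 0.2; 0 0 -60 0 0 0 0.2"
}}

```text
t: 14.6
tcp_pos: [0.6081, 0.0428, 0.1034]
tool_rot: [0.872, 0.403, 0.251, -0.115]
force: [-1.4, -0.3, -0.2]
finger_gap: 0.599
gripper_force: 0.0
```

```bash
python3 - <<'E'
from h import *
d=snapshot("wrist");I=d["image"];cv2.imwrite("pics/w5.png",I[:,:,::-1])
for n,q in dict(pin=(0,0,74),fl=(24,14,65),fr=(24,-14,65),rl=(-106,14,65),rr=(-106,-14,65),ram=(0,0,100)).items():
    print(n,proj(d,np.append(O+q[0]/1e3*px+q[1]/1e3*py,q[2]/1e3)).round())
E
```

```text
pin [321. 113.]
fl [299.  89.]
fr [344.  89.]
rl [294. 298.]
rr [348. 299.]
ram [321.  82.]
```

View pics/w5.png

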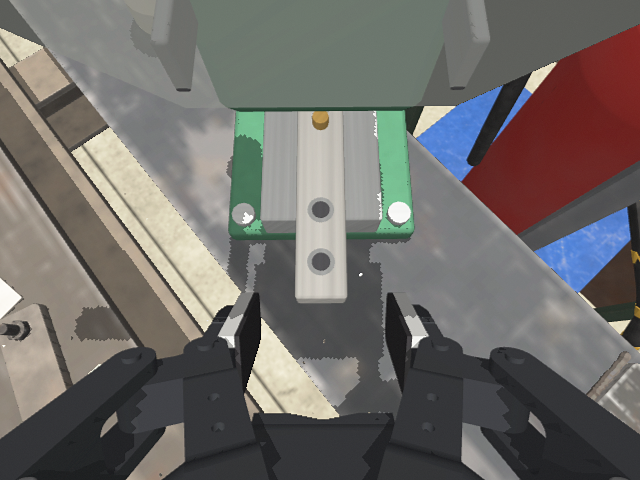

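Call:
{"op": "move_arm", "data": {
  "commands": "0 0 -30 0 0 0 0.2; 0 0 -80 0 0 0 0.2; 0 0 -130 0 0 0 0.2; -10 0 -180 0 0 0 0.2; -10 0 -180 0 0 0 0.2"
}}

```text
t: 15.28
tcp_pos: [0.5411, -0.0373, 0.2511]
tool_rot: [0.873, 0.403, 0.252, -0.113]
force: [0.2, -0.7, 0.2]
finger_gap: 0.597
gripper_force: 0.0
```

```bash
python3 - <<'E'
from h import *
plan((.44,.06,.42),Rt(139.6,0))
E
```

```text
t 15.28 q [-0.58  0.35  1.85  0.69  0.98 -0.28] shift [  97.1 -139.3 -139.3] turn [ 25.36 -24.89 -87.47] |d| 220.0 |r| 94.4
```

Call:
{"op": "move_arm", "data": {
  "commands": "19 -28 -28 2.5 -2.5 -8.7 0.2; 39 -56 -56 5 -5 -17.5 0.2; 58 -84 -84 7.6 -7.5 -26.2 0.2; 78 -112 -112 10 -10 -35 0.2; 97 -139 -139 12.7 -12.4 -43.7 0.2"
}}

```text
t: 15.9
tcp_pos: [0.4392, 0.0626, 0.4178]
tool_rot: [0.662, 0.734, 0.136, -0.066]
force: [0.3, 0.1, 0.3]
finger_gap: 0.598
gripper_force: 0.0
```

```bash
python3 - <<'E'
from h import *
plan((.44,.06,.42),Rt(139.6,0))
E
```

```text
t 15.9 q [-0.33  0.04  1.65  0.31  1.47 -0.46] shift [-2.   0.8 -2.8] turn [ 12.35 -12.89 -43.33] |d| 3.0 |r| 46.9
```

Call:
{"op": "move_arm", "data": {
  "commands": "0 0 0 2.5 -2.6 -8.7 0.2; 0 0 0 4.9 -5.2 -17.3 0.2; 0 0 0 7.4 -7.7 -26 0.2; 0 0 0 9.9 -10.3 -34.7 0.2; 0 0 0 12.3 -12.9 -43.3 0.2"
}}

```text
t: 16.52
tcp_pos: [0.44, 0.0622, 0.4163]
tool_rot: [0.345, 0.939, -0.0, -0.0]
force: [-0.4, 0.0, -0.8]
finger_gap: 0.6
gripper_force: 0.0
```

Call:
{"op": "move_arm", "data": {
  "commands": "0 0 0 0 0 0 0.2; 0 0 0 0 0 0 0.2; 0 0 0 0 0 0 0.2; 0 0 0 0 0 0 0.2; 0 0 0 0 0 0 0.2"
}}

```text
t: 17.15
tcp_pos: [0.4401, 0.0609, 0.4182]
tool_rot: [0.349, 0.937, 0.001, 0.001]
force: [-1.0, -0.5, 0.3]
finger_gap: 0.604
gripper_force: 0.0
```

```bash
python3 - <<'E'
from h import *
plan((.5389,.1551,.40),Rt(139.6,0))
plan((.5389,.1551,.299),Rt(139.6,0))
d=snapshot("side");I=d["image"];cv2.imwrite("pics/s2.png",I[:,:,::-1])
E
```

```text
t 17.15 q [-0.12  0.08  1.57  0.    1.49 -0.97] shift [-13.1 135.9  18.6] turn [ 0.15  0.12 -0.44] |d| 138.0 |r| 0.5
t 17.15 q [-0.12  0.08  1.57  0.    1.49 -0.97] shift [-12.9 135.6 119.6] turn [ 0.15  0.12 -0.44] |d| 181.0 |r| 0.5
```

Call:
{"op": "move_arm", "data": {
  "commands": "-3 30 4 0 0 -0.4 0.2; -7 70 10 0 0 -0.4 0.2; -10 105 15 0.1 0.1 -0.4 0.2; -13 136 19 0.1 0.1 -0.4 0.2; -13 136 19 0.1 0.1 -0.4 0.2"
}}

```text
t: 17.82
tcp_pos: [0.5397, 0.1565, 0.3985]
tool_rot: [0.344, 0.939, 0.0, -0.0]
force: [-0.5, -0.6, -0.8]
finger_gap: 0.599
gripper_force: 0.0
```

```bash
python3 - <<'E'
from h import *
plan((.5389,.1551,.299),Rt(139.6,0))
d=snapshot("wrist");I=d["image"];cv2.imwrite("pics/w6.png",I[:,:,::-1])
m,c,a=blob(I,(0,150,90),(8,255,255),(100,0,440,480));cn=max(cv2.findContours(m,0,1)[0],key=cv2.contourArea);r=cv2.minAreaRect(cn);print(a,r,"->",inp(onz(d,r[0],.3206)),[inp(onz(d,p,.3206)) for p in cv2.boxPoints(r)],"expect",inp((.548,.1473)))
E
```

```text
t 17.82 q [ 0.08  0.29  1.35  0.    1.5  -0.78] shift [-0.4 -1.6 99.5] turn [-0.01 -0.03  0.1 ] |d| 100.0 |r| 0.1
5035 ((318.5, 269.0), (35.0, 150.0), 0.0) -> [-76.1 115.2] [array([-87.7,  62.4]), array([-86.5, 162.1]), array([-65.8, 162.2]), array([-64.5,  62.5])] expect [-75.  113.1]
```

View pics/w6.png

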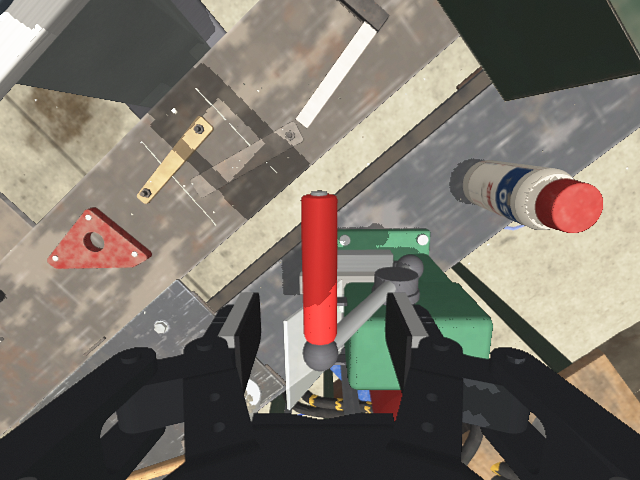

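Call:
{"op": "move_arm", "data": {
  "commands": "0 -1.6 25 0 0 0 0.2; 0 -1.6 55 0 0 0 0.2; 0 -1.6 80 0 0 0 0.2; 0 -1.6 99.5 0 0 0 0.2; 0 -1.6 99.5 0 0 0 0.2"
}}

```text
t: 18.5
tcp_pos: [0.5362, 0.1535, 0.2991]
tool_rot: [0.346, 0.938, -0.001, -0.001]
force: [-0.3, 0.1, 1.0]
finger_gap: 0.6
gripper_force: 0.0
```

Call:
{"op": "move_arm", "data": {
  "commands": "0 0 0 0 0 0 0.2; 0 0 0 0 0 0 0; 0 0 0 0 0 0 -0.2; 0 0 0 0 0 0 -1; 0 0 0 0 0 0 -1",
  "grip_force": 60
}}

```text
t: 19.12
tcp_pos: [0.5383, 0.1548, 0.3007]
tool_rot: [0.345, 0.939, 0.001, 0.001]
force: [0.7, -0.2, 2.7]
finger_gap: 0.236
gripper_force: 58.5
```

```bash
python3 - <<'E'
from h import *
s=telemetry.sense();p=s["tcp_pos"];print(inp(p),p,s["q"])
plan(p,Rt(139.6,0))
E
```

```text
[-75.5 125.3] [0.53832718 0.15478485 0.30074014] [ 8.01123265e-02  3.63158219e-01  1.51249798e+00  7.35082303e-04
  1.26349905e+00 -7.86308061e-01]
t 19.12 q [ 0.08  0.36  1.51  0.    1.26 -0.79] shift [0. 0. 0.] turn [0.13 0.07 0.03] |d| 0.0 |r| 0.1
```

```bash
python3 - <<'E'
import numpy as np
f=lambda t:np.array([-150*np.cos(np.radians(t)),-150*np.sin(np.radians(t))])
th=np.linspace(60,3,26)
for k in range(5):
    print("; ".join("0 %.1f %.1f 0 0 0 -1"%tuple(f(th[5*k+i])-f(th[5*k])) for i in range(1,6)))
E
```

```text
0 -5.1 3.1 0 0 0 -1; 0 -10.1 6.4 0 0 0 -1; 0 -14.9 9.9 0 0 0 -1; 0 -19.6 13.5 0 0 0 -1; 0 -24.2 17.4 0 0 0 -1
0 -4.4 4.0 0 0 0 -1; 0 -8.6 8.2 0 0 0 -1; 0 -12.7 12.6 0 0 0 -1; 0 -16.6 17.1 0 0 0 -1; 0 -20.3 21.8 0 0 0 -1
0 -3.5 4.8 0 0 0 -1; 0 -6.8 9.8 0 0 0 -1; 0 -10.0 14.9 0 0 0 -1; 0 -12.9 20.1 0 0 0 -1; 0 -15.6 25.4 0 0 0 -1
0 -2.5 5.4 0 0 0 -1; 0 -4.8 10.9 0 0 0 -1; 0 -6.8 16.5 0 0 0 -1; 0 -8.6 22.2 0 0 0 -1; 0 -10.2 28.0 0 0 0 -1
0 -1.4 5.8 0 0 0 -1; 0 -2.5 11.7 0 0 0 -1; 0 -3.4 17.6 0 0 0 -1; 0 -4.1 23.5 0 0 0 -1; 0 -4.5 29.5 0 0 0 -1
```

Call:
{"op": "move_arm", "data": {
  "commands": "0 -5.1 3.1 0 0 0 -1; 0 -10.1 6.4 0 0 0 -1; 0 -14.9 9.9 0 0 0 -1; 0 -19.6 13.5 0 0 0 -1; 0 -24.2 17.4 0 0 0 -1"
}}

```text
t: 19.75
tcp_pos: [0.5222, 0.1355, 0.2825]
tool_rot: [0.345, 0.939, 0.0, 0.001]
force: [1.5, 0.4, 4.4]
finger_gap: 0.235
gripper_force: 58.6
```

```bash
cat > ph.py <<'E'
from h import *
s=telemetry.sense();p=s["tcp_pos"];x,y=inp(p);z=p[2]*1e3+19-.0;f=s["force"]
# relative to grasp start offset: grip at (-75,320) <-> tcp (-75.5,300.7)
gx=x+.5;gz=p[2]*1e3+19.2-190;print("grip",gx,y,gz.round(1),"theta",np.degrees(np.arctan2(gz,-gx)).round(1),"r",np.hypot(gx,gz).round(1),"F px,py,z",(f[:2]@px).round(1),(f[:2]@py).round(1),f[2].round(1),"gap",s["finger_gap"].round(3),"t",s["t"])
E
python3 ph.py
```

```text
Traceback (most recent call last):
  File "ph.py", line 4, in <module>
    gx=x+.5;gz=p[2]*1e3+19.2-190;print("grip",gx,y,gz.round(1),"theta",np.degrees(np.arctan2(gz,-gx)).round(1),"r",np.hypot(gx,gz).round(1),"F px,py,z",(f[:2]@px).round(1),(f[:2]@py).round(1),f[2].round(1),"gap",s["finger_gap"].round(3),"t",s["t"])
                                                                                                                                                                                                                    ^^^^^^^^^^^^^^^^^^^^^
AttributeError: 'float' object has no attribute 'round'
```

Call:
{"op": "move_arm", "data": {
  "commands": "0 -4.4 4.0 0 0 0 -1; 0 -8.6 8.2 0 0 0 -1; 0 -12.7 12.6 0 0 0 -1; 0 -16.6 17.1 0 0 0 -1; 0 -20.3 21.8 0 0 0 -1"
}}

```text
t: 20.38
tcp_pos: [0.5094, 0.1202, 0.2606]
tool_rot: [0.345, 0.939, 0.0, 0.001]
force: [3.0, 0.7, 5.6]
finger_gap: 0.236
gripper_force: 58.6
```

```bash
sed -i 's/s\["finger_gap"\].round(3)/s["finger_gap"]/' ph.py; python3 ph.py
```

```text
grip -120.1 125.0 89.8 theta 36.8 r 150.0 F px,py,z 2.5 -1.8 5.6 gap 0.2360323139412001 t 20.375
```

Tracks the arc exactly.

Call:
{"op": "move_arm", "data": {
  "commands": "0 -3.5 4.8 0 0 0 -1; 0 -6.8 9.8 0 0 0 -1; 0 -10.0 14.9 0 0 0 -1; 0 -12.9 20.1 0 0 0 -1; 0 -15.6 25.4 0 0 0 -1"
}}

```text
t: 21.0
tcp_pos: [0.4995, 0.1085, 0.2353]
tool_rot: [0.345, 0.939, 0.0, 0.001]
force: [4.2, 0.5, 5.3]
finger_gap: 0.235
gripper_force: 58.6
```

Call:
{"op": "move_arm", "data": {
  "commands": "0 -2.5 5.4 0 0 0 -1; 0 -4.8 10.9 0 0 0 -1; 0 -6.8 16.5 0 0 0 -1; 0 -8.6 22.2 0 0 0 -1; 0 -10.2 28.0 0 0 0 -1"
}}

```text
t: 21.62
tcp_pos: [0.4932, 0.1008, 0.2076]
tool_rot: [0.345, 0.939, 0.001, 0.001]
force: [3.0, 0.0, 11.9]
finger_gap: 0.236
gripper_force: 59.1
```

```bash
python3 ph.py
```

```text
grip -145.4 124.7 36.8 theta 14.2 r 150.0 F px,py,z 1.9 -2.3 11.9 gap 0.23629547547972501 t 21.625
```

Call:
{"op": "move_arm", "data": {
  "commands": "0 -1.4 5.8 0 0 0 -1; 0 -2.5 11.7 0 0 0 -1; 0 -3.4 17.6 0 0 0 -1; 0 -4.1 23.5 0 0 0 -1; 0 -4.5 29.5 0 0 0 -1"
}}

```text
t: 22.25
tcp_pos: [0.4904, 0.0975, 0.1789]
tool_rot: [0.345, 0.939, 0.001, 0.002]
force: [1.4, 0.2, 18.3]
finger_gap: 0.239
gripper_force: 60.0
```

```bash
python3 ph.py
```

```text
grip -149.8 124.6 8.1 theta 3.1 r 150.0 F px,py,z 1.1 -0.9 18.3 gap 0.23935999355584783 t 22.25
```

Call:
{"op": "move_arm", "data": {
  "commands": "0 0 1 0 0 0 -1; 0 0 2 0 0 0 -1; 0 0 3 0 0 0 -1; 0 0 3 0 0 0 -1; 0 0 3 0 0 0 -1"
}}

```text
t: 22.88
tcp_pos: [0.4904, 0.0975, 0.1781]
tool_rot: [0.345, 0.939, 0.001, 0.002]
force: [-2.2, -1.2, 27.5]
finger_gap: 0.238
gripper_force: 60.8
```

```bash
python3 ph.py
```

```text
grip -149.7 124.6 7.3 theta 2.8 r 149.9 F px,py,z -2.3 0.9 27.5 gap 0.23800704614606485 t 22.875
```

Call:
{"op": "move_arm", "data": {
  "commands": "0 0 0.5 0 0 0 -1; 0 0 0.5 0 0 0 -1; 0 0 0.5 0 0 0 -1; 0 0 0.5 0 0 0 -1; 0 0 0.5 0 0 0 -1"
}}

```text
t: 23.5
tcp_pos: [0.4904, 0.0975, 0.1779]
tool_rot: [0.345, 0.939, 0.001, 0.002]
force: [-2.2, 0.5, 29.4]
finger_gap: 0.234
gripper_force: 61.0
```

Call:
{"op": "move_arm", "data": {
  "commands": "0 0 0 0 0 0 -1; 0 0 0 0 0 0 -1; 0 0 0 0 0 0 -1; 0 0 0 0 0 0 -1; 0 0 0 0 0 0 -1"
}}

```text
t: 24.12
tcp_pos: [0.4905, 0.0974, 0.1779]
tool_rot: [0.345, 0.939, 0.001, 0.002]
force: [-2.2, -0.8, 29.6]
finger_gap: 0.239
gripper_force: 61.0
```

```bash
python3 ph.py; python3 - <<'E'
import numpy as np
f=lambda t:np.array([-150*np.cos(np.radians(t)),-150*np.sin(np.radians(t))])
th=np.linspace(2.7,60,36)
for k in range(7):
    print("; ".join("0 %.1f %.1f 0 0 0 -1"%tuple(f(th[5*k+i])-f(th[5*k])) for i in range(1,6)))
E
```

```text
grip -149.7 124.6 7.1 theta 2.7 r 149.9 F px,py,z -2.0 1.1 29.6 gap 0.23906946726268982 t 24.125
0 0.3 -4.3 0 0 0 -1; 0 0.6 -8.5 0 0 0 -1; 0 1.2 -12.8 0 0 0 -1; 0 1.8 -17.0 0 0 0 -1; 0 2.5 -21.3 0 0 0 -1
0 0.9 -4.2 0 0 0 -1; 0 1.9 -8.4 0 0 0 -1; 0 3.0 -12.5 0 0 0 -1; 0 4.2 -16.6 0 0 0 -1; 0 5.5 -20.7 0 0 0 -1
0 1.5 -4.0 0 0 0 -1; 0 3.0 -8.0 0 0 0 -1; 0 4.7 -12.0 0 0 0 -1; 0 6.5 -15.8 0 0 0 -1; 0 8.4 -19.7 0 0 0 -1
0 2.0 -3.8 0 0 0 -1; 0 4.1 -7.5 0 0 0 -1; 0 6.4 -11.2 0 0 0 -1; 0 8.7 -14.8 0 0 0 -1; 0 11.1 -18.3 0 0 0 -1
0 2.5 -3.5 0 0 0 -1; 0 5.2 -6.8 0 0 0 -1; 0 7.9 -10.1 0 0 0 -1; 0 10.7 -13.4 0 0 0 -1; 0 13.6 -16.5 0 0 0 -1
0 3.0 -3.1 0 0 0 -1; 0 6.1 -6.0 0 0 0 -1; 0 9.3 -8.9 0 0 0 -1; 0 12.5 -11.7 0 0 0 -1; 0 15.8 -14.4 0 0 0 -1
0 3.4 -2.6 0 0 0 -1; 0 6.9 -5.1 0 0 0 -1; 0 10.4 -7.5 0 0 0 -1; 0 14.1 -9.8 0 0 0 -1; 0 17.7 -12.0 0 0 0 -1
```

Call:
{"op": "move_arm", "data": {
  "commands": "0 0 -3.5 0 0 0 -1; 0 0.3 -7.8 0 0 0 -1; 0 0.6 -12 0 0 0 -1; 0 1.2 -16.3 0 0 0 -1; 0 1.8 -20.5 0 0 0 -1"
}}

```text
t: 24.75
tcp_pos: [0.4915, 0.0988, 0.1954]
tool_rot: [0.345, 0.939, 0.001, 0.001]
force: [3.6, 0.3, 5.7]
finger_gap: 0.237
gripper_force: 59.0
```

```bash
python3 ph.py
```

```text
grip -148.0 124.7 24.6 theta 9.4 r 150.0 F px,py,z 2.5 -2.5 5.7 gap 0.2369692706749535 t 24.75
```

Call:
{"op": "move_arm", "data": {
  "commands": "0 0.7 -4.3 0 0 0 -1; 0 1.6 -8.5 0 0 0 -1; 0 2.6 -12.7 0 0 0 -1; 0 3.7 -16.8 0 0 0 -1; 0 4.9 -20.9 0 0 0 -1"
}}

```text
t: 25.38
tcp_pos: [0.4947, 0.1027, 0.2161]
tool_rot: [0.345, 0.939, 0.001, 0.001]
force: [4.7, 0.2, 5.0]
finger_gap: 0.238
gripper_force: 58.8
```

Call:
{"op": "move_arm", "data": {
  "commands": "0 1.4 -4 0 0 0 -1; 0 2.8 -8 0 0 0 -1; 0 4.4 -12.0 0 0 0 -1; 0 6.1 -15.9 0 0 0 -1; 0 7.9 -19.8 0 0 0 -1"
}}

```text
t: 26.0
tcp_pos: [0.4997, 0.1087, 0.2359]
tool_rot: [0.345, 0.939, 0.001, 0.001]
force: [6.1, 0.4, 3.6]
finger_gap: 0.237
gripper_force: 58.7
```

```bash
python3 ph.py
```

```text
grip -135.2 124.8 65.1 theta 25.7 r 150.0 F px,py,z 4.3 -4.4 3.6 gap 0.23656206825403517 t 26.0
```

Call:
{"op": "move_arm", "data": {
  "commands": "0 1.9 -3.9 0 0 0 -1; 0 3.9 -7.7 0 0 0 -1; 0 6.1 -11.4 0 0 0 -1; 0 8.3 -15.1 0 0 0 -1; 0 10.6 -18.7 0 0 0 -1"
}}

```text
t: 26.62
tcp_pos: [0.5064, 0.1167, 0.2543]
tool_rot: [0.345, 0.939, 0.001, 0.001]
force: [5.7, -0.4, 3.5]
finger_gap: 0.238
gripper_force: 58.6
```

Call:
{"op": "move_arm", "data": {
  "commands": "0 2.4 -3.5 0 0 0 -1; 0 5 -7 0 0 0 -1; 0 7.6 -10.4 0 0 0 -1; 0 10.3 -13.7 0 0 0 -1; 0 13.2 -16.9 0 0 0 -1"
}}

```text
t: 27.25
tcp_pos: [0.5147, 0.1266, 0.2709]
tool_rot: [0.345, 0.939, 0.0, 0.001]
force: [5.6, 0.0, 1.2]
finger_gap: 0.237
gripper_force: 58.6
```

```bash
python3 ph.py
```

```text
grip -111.8 125.1 100.1 theta 41.8 r 150.1 F px,py,z 3.7 -4.3 1.2 gap 0.2370071574080854 t 27.25
```

Call:
{"op": "move_arm", "data": {
  "commands": "0 3 -3.1 0 0 0 -1; 0 6.2 -6.2 0 0 0 -1; 0 9.4 -9.2 0 0 0 -1; 0 12.7 -12.1 0 0 0 -1; 0 16 -14.9 0 0 0 -1"
}}

```text
t: 27.88
tcp_pos: [0.5248, 0.1388, 0.2861]
tool_rot: [0.345, 0.939, -0.0, 0.0]
force: [5.4, -0.7, 3.1]
finger_gap: 0.243
gripper_force: 58.6
```

```bash
python3 ph.py
```

```text
grip -96.0 125.2 115.3 theta 50.2 r 150.0 F px,py,z 2.9 -4.6 3.1 gap 0.2427343309460716 t 27.875
```

Call:
{"op": "move_arm", "data": {
  "commands": "0 3.4 -2.7 0 0 0 -1; 0 6.8 -5.2 0 0 0 -1; 0 10.2 -7.7 0 0 0 -1; 0 13.5 -9.9 0 0 0 -1; 0 16.5 -11.9 0 0 0 -1"
}}

```text
t: 28.5
tcp_pos: [0.5354, 0.1515, 0.2981]
tool_rot: [0.345, 0.939, 0.0, 0.0]
force: [4.3, -1.7, 2.5]
finger_gap: 0.235
gripper_force: 58.6
```

Call:
{"op": "move_arm", "data": {
  "commands": "0 1.5 -1 0 0 0 -1; 0 3 -1.8 0 0 0 -1; 0 4 -2.4 0 0 0 -1; 0 4.5 -2.8 0 0 0 -1; 0 4.5 -2.8 0 0 0 -1"
}}

```text
t: 29.12
tcp_pos: [0.5382, 0.1548, 0.3007]
tool_rot: [0.345, 0.939, 0.0, 0.0]
force: [4.4, -1.4, 2.2]
finger_gap: 0.242
gripper_force: 58.6
```

```bash
python3 ph.py
```

```text
grip -75.1 125.4 129.9 theta 60.0 r 150.1 F px,py,z 1.8 -4.3 2.2 gap 0.24197268097429267 t 29.125
```

Call:
{"op": "move_arm", "data": {
  "commands": "0 0.8 -0.5 0 0 0 -1; 0 1.3 -0.8 0 0 0 -1; 0 1.3 -0.8 0 0 0 -1; 0 1.3 -0.8 0 0 0 -1; 0 1.3 -0.8 0 0 0 -1"
}}

```text
t: 29.75
tcp_pos: [0.5382, 0.1549, 0.3008]
tool_rot: [0.345, 0.939, -0.001, -0.001]
force: [3.8, -3.6, 1.1]
finger_gap: 0.236
gripper_force: 58.6
```

```bash
python3 ph.py
```

```text
grip -75.1 125.5 130.0 theta 60.0 r 150.1 F px,py,z -0.3 -5.2 1.1 gap 0.23587564301788866 t 29.75
```

Lever is firmly at its rest stop (didn't move under push). Release and retreat up.

Call:
{"op": "move_arm", "data": {
  "commands": "0 0 0 0 0 0 -0.4; 0 0 0 0 0 0 -0.2; 0 0 0 0 0 0 0.2; 0 0 0 0 0 0 0.2; 0 0 0 0 0 0 0.2",
  "grip_force": 20
}}

```text
t: 30.38
tcp_pos: [0.5389, 0.156, 0.3016]
tool_rot: [0.345, 0.939, 0.0, 0.0]
force: [0.5, 0.5, 0.4]
finger_gap: 0.601
gripper_force: 0.0
```

Call:
{"op": "move_arm", "data": {
  "commands": "0 0 -10 0 0 0 0.2; 0 0 -30 0 0 0 0.2; 0 0 -55 0 0 0 0.2; 0 0 -80 0 0 0 0.2; 0 0 -100 0 0 0 0.2"
}}

```text
t: 31.0
tcp_pos: [0.5393, 0.1559, 0.4037]
tool_rot: [0.345, 0.939, 0.001, 0.001]
force: [-0.2, 0.3, -0.2]
finger_gap: 0.603
gripper_force: 0.0
```

Call:
{"op": "move_arm", "data": {
  "commands": "0 -30 0 0 0 0 0.2; 0 -60 0 0 0 0 0.2; 0 -90 0 0 0 0 0.2; 0 -120 0 0 0 0 0.2; 0 -120 0 0 0 0 0.2"
}}

```text
t: 31.62
tcp_pos: [0.4604, 0.0636, 0.4026]
tool_rot: [0.346, 0.938, 0.0, 0.001]
force: [-0.1, -0.4, 0.7]
finger_gap: 0.605
gripper_force: 0.0
```

```bash
python3 m.py | grep -E "red|^\(array" ; python3 - <<'E'
from h import *
print(telemetry.sense()["tcp_pos"])
t=snapshot("top")["image"];s=snapshot("side")["image"];w=snapshot("wrist")["image"]
c=[(s,225,190,140,105),(t,225,135,160,120)]
r=[cv2.resize(i[y:y+h,x:x+w_],(400,300),interpolation=cv2.INTER_CUBIC) for i,x,y,w_,h in c]
cv2.imwrite("pics/end.png",np.hstack(r)[:,:,::-1])
E
```

```text
[0.46177625 0.06453995 0.40238215]Traceback (most recent call last):
  File "m.py", line 11, in <module>
    m,pc,a=blob(I,(12,70,90),(30,255,255),roi[n]["pin"]);print(" pin",a,pc,onz(d,pc,.034))
           ~~~~^^^^^^^^^^^^^^^^^^^^^^^^^^^^^^^^^^^^^^^^^
  File "h.py", line 18, in blob
    i=1+np.argmax(st[1:,4]);return (l==i).astype(np.uint8),c[i],st[i,4]
        ~~~~~~~~~^^^^^^^^^^
    return _wrapfunc(a, 'argmax', axis=axis, out=out, **kwds)
    return bound(*args, **kwds)
ValueError: attempt to get argmax of an empty sequence
```

View pics/end.png

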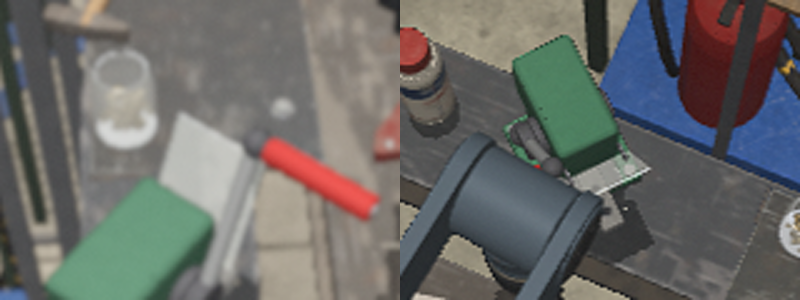

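```bash
python3 -c "
from station import ticket
print(ticket.sign_off())"
```

```text
the job is handed in; nothing more can be done
None
```

The job is handed in. The bar lies against the end stop, the lever was pulled to its lower stop and held for over a second, and it was eased back to rest in the grip. I inferred that the pin is home from the lever reaching its stop, with no final picture of the pin, and I viewed 11 pictures, one over the limit of 10.

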